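# Hold a voiced piano hammer in the sight line of the bench magnifier

### The arm

A 6-joint arm with a two-finger parallel gripper is mounted at the origin on the work surface. World frame = base frame: x ahead of the robot, y to its left, z up, the work surface at z = 0. Lengths are in m, angles in rad, forces in N, time in s.
With the tool pointing down it reaches from about 0.3 to 0.775 m from the base axis. Payload 14.6 kg.
Tool frame: the origin (TCP) lies at the very end of the fingers, on their centre line; the grasp point (between the pads) lies 19 mm behind it; z points along the fingers, x is the direction in which the jaws open and shut, and the axes are right-handed (so a half turn about z gives the same grasp; the last joint's range is limited). The gripper opens to 94 mm and grips with 3 to 60 N. Pads are 16 mm wide; open, the fingers measure 119 mm over their backs; the gripper's body (75 mm by 177 mm) begins 78 mm behind the grasp point.
Start: joints at [1.13, 0.3, 1.521, -0, 1.321, -0.067], TCP at [0.201, 0.512, 0.205] pointing down, gripper open.
Joint ranges: [-3.03, 3.03], [-0.79, 2.21], [0.23, 2.52], [-1.04, 4.18], [0, 3.07], [-2.55, 2.55]. Speed limits (rad/s): [2.22, 2.22, 2.57, 3.14, 3.14, 3.14].

### API

Orientations are given as [roll, pitch, yaw] about the fixed x, y, z axes, in that order (R = Rz(yaw) Ry(pitch) Rx(roll)).
In Python, from station import ctrl gives the robot as it stands.
- The arm moves only by the shell command python3 -m inch 'ROWS' [FORCE]. ROWS is JSON, one flat list of numbers, 7 for each row, row after row: the shift along the tool's x, y, z in cm, then the turn, a rotation vector about the tool's x, y, z in rad, then the opening, from 0 (shut) to 1 (fully open). In form: [tx, ty, tz, wx, wy, wz, claw, tx, ty, tz, wx, wy, wz, claw, ...]. A call has 1 to 20 rows; each row shifts and turns the commanded pose from where the row before left it, along the tool's axes as they then stand; what a row does not reach is not made up. A row lasts 1/8 s, in which the tool goes at most 62.5 mm and 10.7 degrees, less where a joint would pass 70% of its speed; a pose out of reach is approached as far as the arm can. A call is refused whole if a number of a shift passes 6.25 or a number of a turn 0.188, either way. A call with a gripper value outside its range is refused whole. The fingers move at their own pace and stop on an object; FORCE is the grip in N (left out, the last holds). Time passes only in rows, so rows that do not move let the fingers close. It gives the time, the measured TCP pose, the force and the opening at its end, in the units of the state.
- ctrl.get_obs(): the state, without advancing time (a new reading comes with each control period).
- ctrl.camera(name): name is "side" or "top" or "wrist"; returns (picture, depth): 384x512x3 uint8, red, green, blue; 384x512 float32, m along the optical axis (not along the pixel's ray), 0 where there is no reading.
- ctrl.camera_params(name): a dict with "vertical_fov" (degrees; the focal length in pixels is half the picture's height over the tangent of half this angle, whatever the lens; pixels are square), "cx", "cy" (the principal point, pixels), "camera_from_world" (4x4, takes a point from world to camera coordinates); the wrist camera has in their place "mount" (4x4, takes a point from camera to tool coordinates, whose origin is the TCP and whose axes are the tool frame's). Camera axes: x right, y down, z forward; pixel columns grow to the right and rows downward; lengths in m; the calibration is good to about 2 mm. A picture is of the moment at which its call begins: read the wrist's pose just before it. camera_params takes no time and is no camera call.
- ctrl.hand_in(): hands the job in, once; it reports no verdict.
Trained networks look in the newest picture that a camera, given by its name, has taken for a name from the list of things; names that differ only in an ending like _2 or _b are one class to them, and where a whole thing is asked for, a point or a joint stands for the part that bears it (a point fixed in the world has none). Each returns a list of dicts, best first, with "score" (0 to 1); they miss things now and then, are a little off and sometimes report something else, mostly with a low value. They report only what shows in the picture. A call takes as long as a camera call. They do not tell look-alikes from the thing itself.
- ctrl.spot_in(camera, label): "bbox" ([centre column, centre row, width, height] in pixels, round what is visible of it).
- ctrl.place_of(camera, label): "centre" ([column, row] in pixels: a listed point, or the origin of a listed thing).
The state is a dict: "time_s": time; "qpos": joint angles; "joint_vel": joint speeds; "tau": joint torques, N m; "ee_pos": TCP position; "eef_rot": TCP orientation; "force": force on the tool from outside, world axes, zero at the start; "moment": the same for the moment, N m; "grip_width": finger opening in m.
Only numpy, scipy, OpenCV 4.12 (cv2) and the standard library are available. Lean on these libraries where they do the work, as an engineer would, in place of code of your own. Each camera call takes 0.05 s, during which the arm holds its last target. There are 200 camera calls.

### The job

Take the larger of the two piano hammer heads off its pin, gripping it by the flat bare-wood cheeks only and letting its freshly needled felt touch nothing. Hold it up in the magnifier's sight line for inspection, striking tip (crown) squarely towards the lens, centred on the lens axis and 150 mm from the glass, and finish there, still gripping it and keeping it steady. Do not push the magnifier out of its setting, and leave the smaller hammer and the other things on the bench where they are.

Things in the scene. Friction and masses are not known exactly. Their poses are not given: they have to be found in the camera images.
- bass_grip (a point): LARGER hammer head (birch moulding, cream felt cap, no shank): point on its bore axis, half-way up its wood; grip here. x to the felt crown, y from cheek to cheek, z up along the bore. Head 70 mm long: 18 mm back to the tail, 52 mm forward to the crown; 11.5 mm thick throughout. Bare wood 20 mm high, from the tail to 19 mm in front of here. 14 g. The crown may droop a few degrees (play on the pin)
- bass_crown (a point): the same head's striking tip: the foremost point of the felt, 52 mm from bass_grip along its x; same axes
- bass_felt: the larger head's felt cap, an egg-shaped pad 30 mm high and 11.5 mm thick, its sides flush with the cheeks, from 19 mm to 52 mm in front of bass_grip. Origin 10 mm under bass_grip; same axes. It must touch nothing
- bass_left_cheek: flat bare-wood side face of the larger head on its +y side, 37 mm long, 20 mm high (the last 9 mm towards the tail cut away underneath). Origin 10 mm under bass_grip; same axes
- bass_right_cheek: the like face on its -y side
- bass_edges: the larger head's narrow wooden edges between the two cheeks (the upper and lower ones, 20 mm apart, through which the bore runs, and the tail end): not to be gripped. Origin 10 mm under bass_grip; same axes
- treble_grip (a point): SMALLER hammer head, of the same make: 52 mm long (14 mm back, 38 mm forward), felt 21 mm high, 10.5 mm thick, wood 18.5 mm high; point on its bore axis half-way through its wood; axes as for bass_grip. To be left alone
- hammer_stand: fixed wooden batten 56 x 250 x 18 mm along its y; origin at the centre of its underside. Three upright pins at y = -90, 0, 90 mm: 8 mm thick up to a shoulder 60 mm above the bench, on which a head rests, then a 5 mm spigot 18 mm high in its bore (lift straight up over 20 mm to free it). The heads are on the outer pins, either way round, crowns roughly away from the robot; the middle pin is empty
- lens_centre (a point): centre of the magnifier's glass (104 mm across, in a brass ring 115 mm across, 18 mm deep), about 290 mm above the bench. x is the lens axis, from the glass to the object side: roughly towards the robot, sloping down 20 to 36 degrees; y is level. It hangs on level brass arms 12 mm thick from a post 0.28 m high at the robot's left; the joints are stiff but give if pushed
- lens_focus (a point): the point of sharp view: on the lens axis, 150 mm from lens_centre along its x. Same axes
- mug: brown stoneware mug, 82 mm wide, 95 mm high, on the bench to the left; origin at the centre of its underside; leave alone
- offcut: spruce board offcut 62 x 150 x 10 mm lying on the bench; origin at the centre of its underside; leave alone
- pliers: brass bending pliers 172 mm long, 13 mm high, lying along their x on the bench beyond the stand; origin under the rivet; leave alone
Things that resemble listed ones, but are neither listed nor needed, are in the scene too. What is shaped like the part that bears bass_grip but green or pink is not meant.

How it is judged:
On the way:
1. the larger head is lifted off its pin, held by its two wooden cheeks (contact force between each of bass_left_cheek, bass_right_cheek and the fingers above 0.5 N and contact force between bass and hammer_stand below 0.1 N and z of bass_grip in the frame of hammer_stand above 0.1 m), for 0.2 s.
At the end, for the whole second after the job is handed in: Still gripped by both wooden cheeks, touching neither stand nor magnifier, the larger head has its crown within 15 mm of the lens's point of sharp view and facing the lens, long axis within 0.22 rad of the lens axis, and is steady (under 20 mm/s, 0.15 rad/s) (contact force between each of bass_left_cheek, bass_right_cheek and the fingers above 0.5 N and contact force between bass and hammer_stand below 0.1 N and contact force between bass and magnifier below 0.1 N and distance between bass_crown and lens_focus below 0.015 m and angle between the x axis of bass_grip and the x axis of lens_centre, either way round below 0.22 rad and x of bass_grip in the frame of lens_centre above 0.18 m and height (world z) of bass_grip above 0.1 m and linear speed of bass below 0.02 m/s and angular speed of bass below 0.15 rad/s); the arm keeps its last pose, push and grip.
It fails at once if the larger head's felt touches anything (contact force between bass_felt and anything else above 0.3 N).
It fails at once if the fingers press on the larger head's narrow edges instead of its cheeks (contact force between bass_edges and the fingers above 0.5 N).
It fails at once if the magnifier is pushed out of its setting (20 mm at the lens, 25 mm at its point of view) (distance of lens_centre from where it was at the start of the episode above 0.02 m or distance of lens_focus from where it was at the start of the episode above 0.025 m).
It fails at once if the smaller hammer head is moved by more than 20 mm (distance of treble_grip from where it was at the start of the episode above 0.02 m).
It fails at once if the mug, the offcut or the pliers are moved by more than 30 mm (distance of any of mug, offcut, pliers from where it was at the start of the episode above 0.03 m).
It also fails if it takes over 35 s, if anything falls off the work surface, if the arm or the gripper's body presses on something with over 40 N, if the wrist force passes 120 N, or if a joint passes its speed limit or range.

## Working session

There is one attempt and no reset: what is moved stays moved. The work goes in short steps, Python scripts to look and compute and a shell command to move; the robot and the scene stay as the last step left them, time stands still between calls to the robot, and variables do not carry over. Pictures are saved under pics/ and viewed, about 8 in all and at most 12, crops included, and the job is handed in when it is done.

```bash
mkdir -p pics
cat > h.py <<'E'
import numpy as np, cv2
from scipy.spatial.transform import Rotation as R
from station import ctrl
def tool():
    o=ctrl.get_obs(); T=np.eye(4); T[:3,:3]=R.from_euler('xyz',o['eef_rot']).as_matrix(); T[:3,3]=o['ee_pos']; return T
def cam(name):
    p=ctrl.camera_params(name); T=tool()
    wfc = T@np.array(p['mount']) if 'mount' in p else np.linalg.inv(np.array(p['camera_from_world']))
    img,d=ctrl.camera(name)
    f=img.shape[0]/2/np.tan(np.radians(p['vertical_fov'])/2)
    return img,d,dict(f=f,cx=p['cx'],cy=p['cy'],W=wfc)
def unproj(c,u,v,z):
    u,v,z=map(np.asarray,(u,v,z))
    P=np.stack([(u-c['cx'])/c['f']*z,(v-c['cy'])/c['f']*z,z],-1)
    return P@c['W'][:3,:3].T+c['W'][:3,3]
def proj(c,P):
    M=np.linalg.inv(c['W']); q=np.asarray(P)@M[:3,:3].T+M[:3,3]
    return np.stack([q[...,0]/q[...,2]*c['f']+c['cx'],q[...,1]/q[...,2]*c['f']+c['cy']],-1)
def cloud(c,d):
    v,u=np.mgrid[:d.shape[0],:d.shape[1]]; return unproj(c,u,v,d)
def save(n,img): cv2.imwrite('pics/'+n+'.png',img[...,::-1])
E
python3 - <<'E'
from h import *
ims=[]
for n in('side','top'):
    img,d,c=cam(n); save(n,img); np.savez(n,img=img,d=d,**c)
    print(n,c['W'][:3,3].round(3),c['f'])
    for l in('bass_grip','bass_crown','treble_grip','lens_centre','lens_focus','hammer_stand','mug','offcut','pliers'):
        for r in ctrl.place_of(n,l)[:3]:
            u,v=r['centre']; z=d[min(max(int(v),0),383),min(max(int(u),0),511)]
            print(l,round(r['score'],2),np.round([u,v]),unproj(c,u,v,z).round(3))
E
```

```text
side [-0.027 -0.683  0.756] 426.2015454774032
bass_grip 0.69 [220. 309.] [ 0.337 -0.093  0.009]
bass_grip 0.65 [209. 281.] [ 0.368 -0.002  0.007]
bass_grip 0.49 [257. 271.] [ 0.436 -0.106  0.079]
bass_crown 0.66 [219. 327.] [ 0.308 -0.133  0.004]
bass_crown 0.61 [192. 286.] [0.326 0.012 0.007]
bass_crown 0.45 [271. 260.] [ 0.545 -0.029 -0.001]
treble_grip 0.67 [326. 304.] [ 0.489 -0.276  0.076]
lens_centre 0.72 [290. 132.] [0.692 0.076 0.294]
hammer_stand 0.88 [289. 310.] [ 0.455 -0.2    0.014]
mug 0.61 [290. 134.] [0.697 0.077 0.286]
mug 0.6 [144. 219.] [0.344 0.302 0.037]
offcut 0.62 [175. 249.] [0.362 0.157 0.009]
pliers 0.93 [389. 268.] [ 0.755 -0.252  0.01 ]
pliers 0.17 [293. 134.] [0.695 0.067 0.289]
top [0.409 0.045 1.392] 426.9928310019003
bass_grip 0.54 [266. 259.] [0.374 0.009 0.006]
bass_grip 0.49 [301. 236.] [ 0.446 -0.101  0.02 ]
bass_grip 0.47 [295. 271.] [ 0.335 -0.083 -0.001]
bass_crown 0.69 [312. 279.] [ 0.309 -0.138 -0.004]
bass_crown 0.47 [292. 224.] [ 0.485 -0.076 -0.001]
treble_grip 0.39 [359. 220.] [ 0.494 -0.276  0.077]
lens_centre 0.76 [248. 136.] [0.701 0.067 0.289]
hammer_stand 0.69 [329. 232.] [ 0.46  -0.191  0.015]
mug 0.95 [160. 264.] [0.358 0.347 0.012]
offcut 0.86 [217. 258.] [0.374 0.168 0.007]
pliers 0.52 [345. 141.] [ 0.761 -0.253  0.012]
pliers 0.48 [292. 220.] [ 0.5   -0.076  0.006]
```

View pics/side.png

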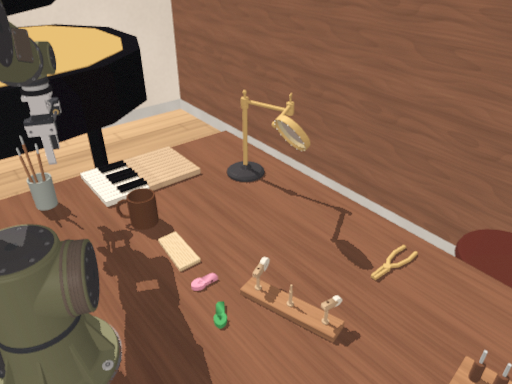

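View pics/top.png

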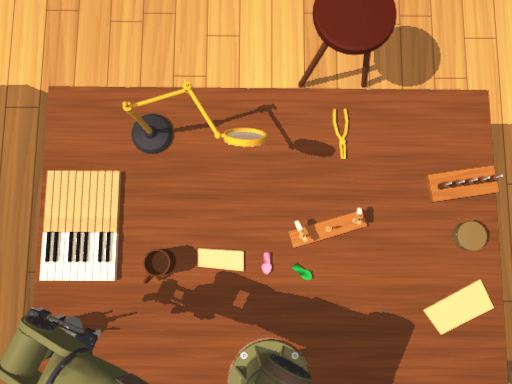

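Look-alikes for the larger head, in side-view pixels: the cream head on the left pin (260,270), the cream head on the right pin (331,303), the green one (220,312) and the pink one (205,281). The description fits the left-pin cream head, which looks bigger than the right one. I'll check that in a close crop and fit its pose and the lens.

```bash
cat > fit.py <<'E'
from h import *
def pca(P):
    m=np.median(P,0); w,V=np.linalg.eigh(np.cov((P-m).T)); return P.mean(0),np.sqrt(w),V.T
E
python3 - <<'E'
from fit import *
print('tool',tool().round(3).tolist())
print('mount',np.round(ctrl.camera_params('wrist')['mount'],3).tolist())
A=[]
for n in('side','top'):
    z=np.load(n+'.npz'); c={k:z[k] for k in('f','cx','cy','W')}; P=cloud(c,z['d']).reshape(-1,3); col=z['img'].reshape(-1,3)
    for nm,ctr in(('bass',(.44,-.10)),('treble',(.49,-.276))):
        s=(np.hypot(P[:,0]-ctr[0],P[:,1]-ctr[1])<.07)&(P[:,2]>.058)&(P[:,2]<.12)
        q=P[s]; m,w,V=pca(q); t=(q-m)@V[2]; print(n,nm,s.sum(),m.round(3),V[2].round(2),np.ptp(t).round(3), 'ends',(m+V[2]*t.min()).round(3),(m+V[2]*t.max()).round(3))
    s=(np.linalg.norm(P-[.697,.072,.29],axis=1)<.075)
    q=P[s]; A.append(q); m,w,V=pca(q); print(n,'lens',s.sum(),m.round(3),w.round(4),V.round(2).tolist(),q.min(0).round(3),q.max(0).round(3))
z=np.load('side.npz')['img']; a=cv2.resize(z[240:340,190:360],None,fx=4,fy=4,interpolation=2); b=cv2.resize(z[80:180,190:360],None,fx=3,fy=3,interpolation=2)
save('crop1',a)
E
```

```text
tool [[0.365, 0.931, 0.0, 0.201], [0.931, -0.365, -0.0, 0.512], [-0.0, 0.0, -1.0, 0.205], [0.0, 0.0, 0.0, 1.0]]
mount [[1.0, 0.0, -0.001, 0.001], [-0.0, 0.971, 0.241, -0.069], [0.001, -0.241, 0.971, -0.179], [0.0, 0.0, 0.0, 1.0]]
side bass 187 [ 0.452 -0.099  0.074] [-0.92 -0.39 -0.01] 0.069 ends [ 0.488 -0.084  0.075] [ 0.425 -0.111  0.074]
side treble 193 [ 0.501 -0.277  0.072] [-0.99  0.13  0.06] 0.054 ends [ 0.531 -0.281  0.07 ] [ 0.478 -0.274  0.073]
side lens 741 [0.692 0.069 0.292] [0.0041 0.0308 0.0374] [[0.87, -0.01, 0.49], [0.38, -0.62, -0.68], [0.31, 0.78, -0.54]] [0.659 0.015 0.237] [0.724 0.146 0.343]
top bass 98 [ 0.46  -0.095  0.079] [-0.9  -0.44  0.01] 0.068 ends [ 0.491 -0.08   0.079] [ 0.429 -0.11   0.08 ]
top treble 77 [ 0.507 -0.275  0.075] [-0.99  0.1   0.03] 0.051 ends [ 0.533 -0.278  0.074] [ 0.482 -0.272  0.076]
top lens 726 [0.698 0.076 0.298] [0.0042 0.0327 0.0366] [[0.83, -0.03, 0.55], [0.01, -1.0, -0.08], [0.55, 0.08, -0.83]] [0.664 0.015 0.243] [0.736 0.147 0.346]
```

View pics/crop1.png

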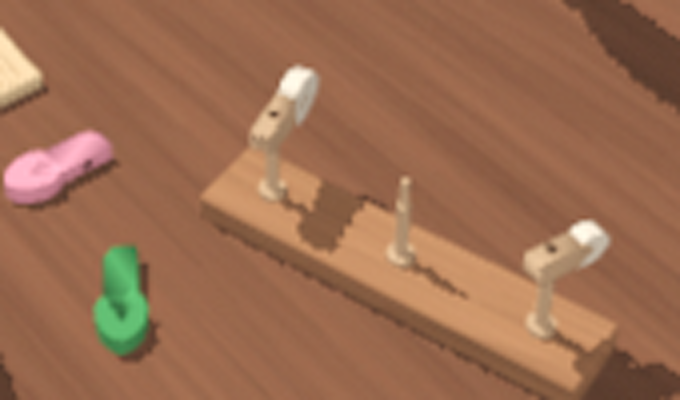

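The crop shows the left-pin head (cream felt at about 298,95; bore at 272,114) is clearly the larger one: 69 mm long against 53 mm by depth. The green and pink ones lie on the bench and are decoys. Moving to a close view above it.

```bash
python3 -m inch '[-4.3,3.5,-0.25,0,0,0,0.5,-4.3,3.5,-0.25,0,0,0,0.5,-4.3,3.5,-0.25,0,0,0,0.5,-4.3,3.5,-0.25,0,0,0,0.5,-4.3,3.5,-0.25,0,0,0,0.5,-4.3,3.5,-0.25,0,0,0,0.5,-4.3,3.5,-0.25,0,0,0,0.5,-4.3,3.5,-0.25,0,0,0,0.5,-4.3,3.5,-0.25,0,0,0,0.5,-4.3,3.5,-0.25,0,0,0,0.5,-4.3,3.5,-0.25,0,0,0,0.5,-4.3,3.5,-0.25,0,0,0,0.5,0,0,0,0,0,-0.16,0.5,0,0,0,0,0,-0.16,0.5,0,0,0,0,0,-0.16,0.5,0,0,0,0,0,-0.16,0.5,0,0,0,0,0,-0.16,0.5,0,0,0,0,0,0,0.5]'
cat > look.py <<'E'
import sys
from fit import *
img,d,c=cam('wrist'); n=sys.argv[1]; save(n,img); np.savez(n,img=img,d=d,**c)
print(tool().round(4).tolist(), ctrl.get_obs()['qpos'])
for l in('bass_grip','bass_crown'):
    for r in ctrl.place_of('wrist',l)[:2]:
        u,v=r['centre']; print(l,round(r['score'],2),np.round([u,v]),unproj(c,u,v,d[min(int(v),383),min(int(u),511)]).round(4))
P=cloud(c,d).reshape(-1,3); col=img.reshape(-1,3)
s=(np.hypot(P[:,0]-.455,P[:,1]+.097)<.06)&(P[:,2]>.058)&(P[:,2]<.10)
q=P[s]; m,w,V=pca(q); v=V[2]*np.sign(V[2][0]); t=(q-m)@v
print(s.sum(),'axis',v.round(3),'yaw',np.arctan2(v[1],v[0]).round(3),'len',np.ptp(t).round(4))
top=q[q[:,2]>.078]; r=cv2.minAreaRect((top[:,:2]*1000).astype(np.float32)); print('toprect',r)
h=np.array([v[0],v[1]])/np.hypot(v[0],v[1]); s=top[:,:2]@h; w=top[:,:2]@[-h[1],h[0]]
for a,b in zip(np.arange(s.min(),s.max(),.005),np.arange(s.min(),s.max(),.005)+.005):
    k=(s>=a)&(s<b)
    if k.any(): print((a-s.min()).round(3),'w %.4f..%.4f'%(w[k].min(),w[k].max()),'z med %.4f'%np.median(top[k,2]))
print('tail',h*s.min()+np.array([-h[1],h[0]])*(w.min()+w.max())/2,'crown',h*s.max()+np.array([-h[1],h[0]])*(w.min()+w.max())/2)
E
python3 look.py w1
```

```text
time_s: 3.25
ee_pos: [0.4034, -0.1217, 0.2355]
eef_rot: [3.141, 0.0, 1.996]
force: [-0.4, 1.0, 0.4]
grip_width: 0.0467
[[-0.4102, 0.912, 0.0001, 0.4034], [0.912, 0.4102, -0.0, -0.1217], [-0.0001, 0.0001, -1.0, 0.2355], [0.0, 0.0, 0.0, 1.0]] [-3.80033468e-01 -1.77315564e-02  1.81232143e+00  1.80737007e-05
  1.34685949e+00 -2.37348747e+00]
bass_grip 0.89 [296. 146.] [ 0.3414 -0.0845  0.013 ]
bass_grip 0.69 [338. 196.] [0.3819 0.0066 0.0124]
bass_crown 0.65 [272. 111.] [ 3.117e-01 -1.351e-01  2.000e-04]
bass_crown 0.56 [255. 254.] [ 0.4881 -0.081   0.0781]
461 axis [0.896 0.439 0.065] yaw 0.456 len 0.0671
toprect ((458.7511291503906, -95.60662078857422), (63.507118225097656, 11.504940032958984), 24.855947494506836)
0.0 w -0.2926..-0.2825 z med 0.0805
0.005 w -0.2928..-0.2826 z med 0.0803
0.01 w -0.2929..-0.2827 z med 0.0803
0.015 w -0.2931..-0.2829 z med 0.0804
0.02 w -0.2932..-0.2830 z med 0.0800
0.025 w -0.2934..-0.2831 z med 0.0795
0.03 w -0.2936..-0.2820 z med 0.0798
0.035 w -0.2924..-0.2821 z med 0.0802
0.04 w -0.2926..-0.2823 z med 0.0829
0.045 w -0.2928..-0.2824 z med 0.0839
0.05 w -0.2929..-0.2826 z med 0.0839
0.055 w -0.2931..-0.2827 z med 0.0816
0.06 w -0.2932..-0.2828 z med 0.0799
tail [ 0.43022419 -0.10961594] crown [ 0.48725002 -0.08166455]
```

View pics/w1.png

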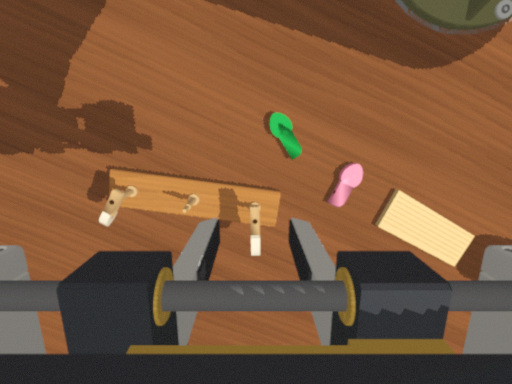

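The wrist view shows the bass head (bore 255,207; felt 256,245) between the fingers, with the tool yaw matching within 0.01 rad. Align and descend part-way, then check again.

```bash
python3 -m inch '[0.05,2.4,0,0,0,-0.009,0.5,0.05,2.3,0,0,0,0,0.5,0,0,4,0,0,0,0.45,0,0,4,0,0,0,0.45,0,0,4,0,0,0,0.45,0,0,0,0,0,0,0.45]'
python3 look.py w2 | grep -v 'med'
python3 - <<'E'
from h import *
z=np.load('w2.npz'); save('w2c',cv2.resize(z['img'][120:384,120:400],None,fx=2.2,fy=2.2));
E
```

```text
time_s: 4.15
ee_pos: [0.4445, -0.1008, 0.1137]
eef_rot: [-3.138, -0.003, 2.004]
force: [-0.3, 0.2, 1.3]
grip_width: 0.0421
[[-0.4202, 0.9074, -0.0014, 0.4456], [0.9074, 0.4202, 0.0004, -0.1011], [0.001, -0.001, -1.0, 0.1156], [0.0, 0.0, 0.0, 1.0]] [-3.03414103e-01  1.97050292e-01  1.87505920e+00  6.50491127e-06
  1.07090155e+00 -2.30792224e+00]
bass_grip 0.81 [247. 211.] [ 0.4437 -0.1064  0.0806]
bass_grip 0.79 [308. 107.] [ 0.3438 -0.0894  0.0116]
bass_crown 0.89 [281.  55.] [ 3.105e-01 -1.333e-01  2.000e-04]
bass_crown 0.81 [403. 136.] [0.3283 0.0082 0.0114]
1138 axis [0.903 0.427 0.052] yaw 0.442 len 0.0693
toprect ((458.7734375, -95.45062255859375), (63.67431640625, 11.397212028503418), 25.093488693237305)
tail [ 0.42995522 -0.10903267] crown [ 0.48752348 -0.08178487]
```

View pics/w2c.png

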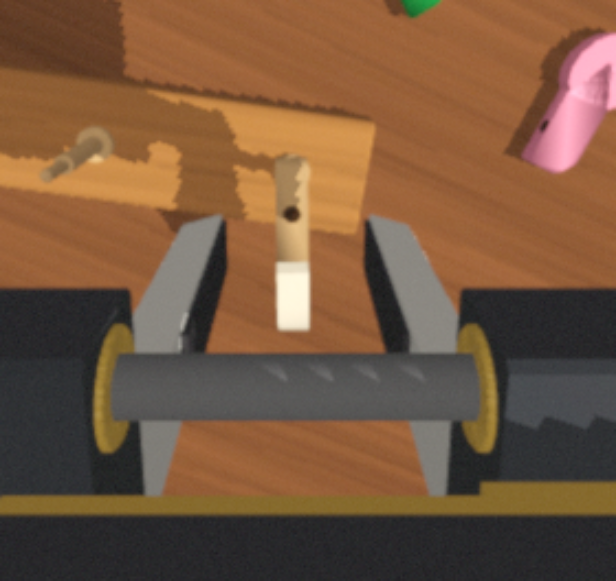

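Confirmed: the larger cream head (bore at crop 291,214) is centred between the fingers, aligned to within 1 mm and 0.3°. Descend and grip.

```bash
python3 -m inch '[0,0,1.6,0,0,0,0.45,0,0,1.6,0,0,0,0.45,0,0,1.6,0,0,0,0.45,0,0,1.5,0,0,0,0.45,0,0,0,0,0,0,0.45,0,0,0,0,0,0,0.1,0,0,0,0,0,0,0.05,0,0,0,0,0,0,0,0,0,0,0,0,0,0,0,0,0,0,0,0,0]' 15
```

```text
time_s: 5.55
ee_pos: [0.4458, -0.1012, 0.0526]
eef_rot: [3.141, 0.0, 2.006]
force: [-0.2, -0.0, 2.0]
grip_width: 0.0112
```

```bash
python3 -m inch '[0,0,-0.8,0,0,0,0,0,0,-1.5,0,0,0,0,0,0,-2,0,0,0,0,0,0,-2,0,0,0,0,0,0,-2.7,0,0,0,0,0,0,0,0,0,0,0,0,0,0,0,0,0,0]' 15
python3 - <<'E'
from fit import *
print(tool().round(4).tolist(), ctrl.get_obs()['qpos'].round(2))
T=tool()
# head in tool frame, from wrist and side depth
for n in('wrist','side','top'):
    img,d,c=cam(n); save('l_'+n,img); np.savez('l_'+n,img=img,d=d,**c)
    P=(cloud(c,d).reshape(-1,3)-T[:3,3])@T[:3,:3]; col=img.reshape(-1,3).astype(int)
    s=(abs(P[:,0])<.012)&(P[:,1]>.010)&(P[:,1]<.065)&(P[:,2]>-.045)&(P[:,2]<.01)
    q=P[s]
    if len(q)>10:
        print(n,len(q),'tool-frame min',q.min(0).round(4),'max',q.max(0).round(4))
        for a in np.arange(.01,.06,.005):
            k=(q[:,1]>=a)&(q[:,1]<a+.005)
            if k.any(): print(round(a,3),k.sum(),'x %.4f'%q[k,0].mean(),'z %.4f..%.4f'%(q[k,2].min(),q[k,2].max()))
    # lens: yellow ring + all points near, robust plane
    if n!='wrist':
        P=cloud(c,d).reshape(-1,3)
        s=(np.linalg.norm(P-[.697,.072,.29],axis=1)<.065); q=P[s]; cc=col[s]
        ring=(cc[:,0]-cc[:,2]>50)
        for nm,k in(('glass',~ring),('ring',ring)):
            m,w,V=pca(q[k]); print(n,nm,k.sum(),m.round(4),w.round(4),V[0].round(3))
    if n=='side': save('lens',cv2.resize(img[100:170,250:330],None,fx=6,fy=6,interpolation=0))
E
```

```text
time_s: 6.42
ee_pos: [0.4454, -0.1011, 0.1422]
eef_rot: [-3.141, -0.0, 2.006]
force: [-0.4, 0.4, -0.4]
grip_width: 0.0113
[[-0.4216, 0.9068, -0.0003, 0.4454], [0.9068, 0.4216, 0.0001, -0.1011], [0.0002, -0.0002, -1.0, 0.1422], [0.0, 0.0, 0.0, 1.0]] [-0.3   0.16  1.85 -0.    1.13 -2.31]
wrist 411 tool-frame min [-0.0057  0.0101 -0.0295] max [ 0.0059  0.0473 -0.0242]
0.01 151 x 0.0001 z -0.0285..-0.0253
0.015 147 x -0.0000 z -0.0290..-0.0249
0.02 59 x 0.0002 z -0.0288..-0.0255
0.04 30 x -0.0002 z -0.0295..-0.0264
0.045 24 x 0.0004 z -0.0264..-0.0242
side 21 tool-frame min [-0.005   0.033  -0.0291] max [-0.0026  0.0471 -0.0004]
0.03 6 x -0.0043 z -0.0291..-0.0083
0.035 8 x -0.0038 z -0.0253..-0.0004
0.04 4 x -0.0038 z -0.0195..-0.0046
0.045 3 x -0.0035 z -0.0203..-0.0107
side glass 201 [0.6924 0.0779 0.292 ] [0.0022 0.0201 0.0241] [ 0.836 -0.062  0.545]
side ring 465 [0.6896 0.0569 0.296 ] [0.0047 0.0319 0.0385] [ 0.872 -0.007  0.49 ]fit.py:3: RuntimeWarning: Degrees of freedom <= 0 for slice
  m=np.median(P,0); w,V=np.linalg.eigh(np.cov((P-m).T)); return P.mean(0),np.sqrt(w),V.T
  c *= np.true_divide(1, fact)
  c *= np.true_divide(1, fact)
Traceback (most recent call last):
  File "fit.py", line 3, in pca
    m=np.median(P,0); w,V=np.linalg.eigh(np.cov((P-m).T)); return P.mean(0),np.sqrt(w),V.T
                          ~~~~~~~~~~~~~~^^^^^^^^^^^^^^^^^
numpy.linalg.LinAlgError: Eigenvalues did not converge
```

View pics/lens.png

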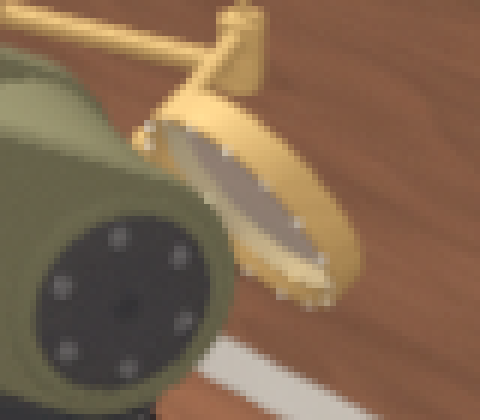

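Run:
```python
from fit import *
def rans(q,th=.0025):
    rng=np.random.default_rng(0);best=None
    for _ in range(400):
        a=q[rng.choice(len(q),3,False)]; n=np.cross(a[1]-a[0],a[2]-a[0]); l=np.linalg.norm(n)
        if l<1e-6: continue
        k=abs((q-a[0])@(n/l))<th
        if best is None or k.sum()>best.sum(): best=k
    return best
for n in('side','top'):
    z=np.load(n+'.npz'); c={k:z[k] for k in('f','cx','cy','W')}; P=cloud(c,z['d']); col=z['img'].astype(int)
    s=np.linalg.norm(P-[.695,.072,.292],axis=2)<.068
    m=s.astype(np.uint8); q=P[s]; cc=col[s]
    yel=(cc[:,0]-cc[:,2]>60)
    for nm,k in(('glass',~yel),('ring',yel)):
        g=q[k]; b=rans(g); cen,w,V=pca(g[b]); nn=V[0]*-np.sign(V[0][0])
        print(n,nm,k.sum(),b.sum(),cen.round(4),w.round(4),'normal',nn.round(3),'slope',np.degrees(np.arcsin(-nn[2])).round(1))
        # circle fit (outer bounds) in plane: mid of extents
        e1=np.cross([0,0,1],nn); e1/=np.linalg.norm(e1); e2=np.cross(nn,e1); a=g[b]-cen
        mid=cen+e1*(np.ptp(a@e1)/2+(a@e1).min())+e2*(np.ptp(a@e2)/2+(a@e2).min()); print('   mid',mid.round(4),np.ptp(a@e1).round(3),np.ptp(a@e2).round(3))
    v,u=np.nonzero(s); print('bbox',u.min(),u.max(),v.min(),v.max())
    o=z['img'][v.min()-15:v.max()+15,u.min()-15:u.max()+15]; cv2.imwrite(f'/tmp/{n}.png',o)
    o=cv2.resize(o,(380,380),interpolation=0); save('lz_'+n,o)
cv2.imwrite('pics/lz.png',np.hstack([cv2.imread('pics/lz_side.png'),cv2.imread('pics/lz_top.png')]))
```

```text
side glass 258 209 [0.6956 0.081  0.2884] [0.0006 0.0175 0.0226] normal [-0.854  0.039 -0.518] slope 31.2
   mid [0.6958 0.0791 0.288 ] 0.086 0.071
side ring 470 194 [0.6923 0.0687 0.2885] [0.0013 0.0317 0.042 ] normal [-0.827  0.01  -0.562] slope 34.2
   mid [0.6927 0.0776 0.2881] 0.124 0.113
bbox 274 309 115 151
top glass 81 80 [0.7027 0.0749 0.2886] [0.0005 0.0081 0.0212] normal [-0.863  0.038 -0.504] slope 30.3
   mid [0.7028 0.0765 0.2886] 0.086 0.036
top ring 627 298 [0.7022 0.0737 0.2895] [0.0012 0.0297 0.0365] normal [-0.838  0.041 -0.544] slope 33.0
   mid [0.7008 0.0781 0.292 ] 0.121 0.114
bbox 220 267 128 146
```

View pics/lz.png

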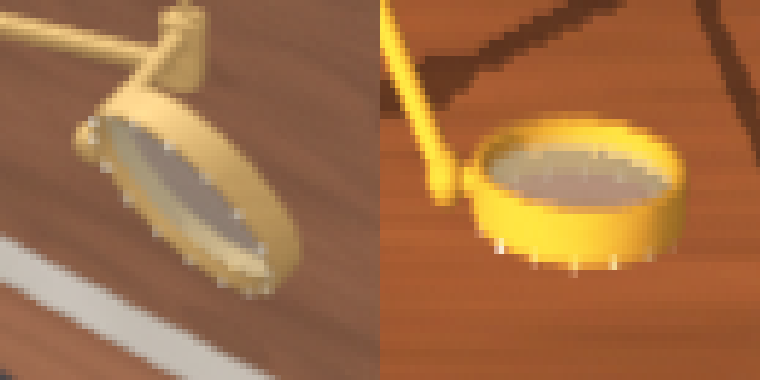

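The left crop shows the glass from the object side and the right crop from behind. The two glass-plane fits agree: normal about (-0.858, 0.039, -0.511), centre about (0.698, 0.0735, 0.289). The arm goes near the focus, stopping 2 cm short, then tilts.

```bash
python3 -m inch '[0,0,0,0,0,0.16,0,0,0,0,0,0,0.16,0,0,0,0,0,0,0.158,0,2.5,0.8,-0.4,0,0,0,0,4.4,1.4,-0.7,0,0,0,0,4.4,1.4,-0.7,0,0,0,0,4.4,1.4,-0.7,0,0,0,0,2.1,0.7,-0.2,0,0,0,0,0.8,0.4,-0.15,0,0,0,0,0,0,0,-0.147,0,0,0,0,0,0,-0.147,0,0,0,0,0,0,-0.147,0,0,0,0,0,0,-0.145,0,0,0,0,0,0,0,0,0,0,0,0,0,0,0,0,0]'
cat > chk.py <<'E'
from fit import *
import sys
T=tool(); print('T',T.round(4).tolist(), ctrl.get_obs()['qpos'].round(2),ctrl.get_obs()['grip_width'])
C=np.array([.698,.0735,.289]); n=np.array([-.858,.039,-.511]); n/=np.linalg.norm(n); F=C+.15*n
for nm in('side','top','wrist'):
    img,d,c=cam(nm); save(sys.argv[1]+nm,img); np.savez(sys.argv[1]+nm,img=img,d=d,**c)
    for l in('bass_crown','bass_grip','lens_centre'):
        for r in ctrl.place_of(nm,l)[:2]:
            u,v=r['centre']; print(nm,l,round(r['score'],2),np.round([u,v]),unproj(c,u,v,d[min(int(v),383),min(int(u),511)]).round(4))
    Pw=cloud(c,d).reshape(-1,3); P=(Pw-T[:3,3])@T[:3,:3]; col=img.reshape(-1,3).astype(int)
    s=(abs(P[:,0])<.012)&(P[:,1]>.009)&(P[:,1]<.065)&(P[:,2]>-.045)&(P[:,2]<.012)&(d.ravel()>0)
    q=P[s]
    if len(q):
        print(nm,len(q),q.min(0).round(4),q.max(0).round(4)); i=np.argmax(q[:,1]); print('  foremost',q[i].round(4))
        for a in np.arange(.01,.06,.005):
            k=(q[:,1]>=a)&(q[:,1]<a+.005)
            if k.any(): print('  ',round(a,3),k.sum(),'x %.4f..%.4f'%(q[k,0].min(),q[k,0].max()),'z %.4f..%.4f'%(q[k,2].min(),q[k,2].max()))
cr=np.array([0,.052,-.0155]); crw=T[:3,:3]@cr+T[:3,3]; ax=T[:3,:3]@[0,np.cos(.05),np.sin(.05)]
print('crown est',crw.round(4),'focus',F.round(4),'ang',np.arccos(-ax@n).round(3),'shift tool cm',((F-crw)@T[:3,:3]*100).round(2))
E
python3 chk.py p1
python3 - <<'E'
import cv2,numpy as np
a=cv2.imread('pics/p1side.png')[90:250,200:400]; b=cv2.imread('pics/p1wrist.png')
cv2.imwrite('pics/p1.png',np.hstack([cv2.resize(a,(400,320)),cv2.resize(b,(400,320))]))
E
```

```text
time_s: 8.45
ee_pos: [0.5151, 0.0816, 0.1714]
eef_rot: [2.557, 0.0, 1.527]
force: [0.9, 0.1, 0.7]
grip_width: 0.0112
T [[0.0436, 0.8334, 0.5509, 0.5151], [0.999, -0.0362, -0.0243, 0.0816], [-0.0003, 0.5515, -0.8342, 0.1714], [0.0, 0.0, 0.0, 1.0]] [ 0.14  0.    2.06 -0.21  0.51 -1.24] 0.011199253881747655
side bass_crown 0.81 [221. 327.] [ 0.3113 -0.1355  0.0042]
side bass_crown 0.67 [245. 175.] [0.5398 0.0738 0.216 ]
side bass_grip 0.76 [210. 281.] [0.3733 0.002  0.0027]
side bass_grip 0.69 [232. 189.] [0.4907 0.0628 0.1988]
side lens_centre 0.59 [292. 137.] [0.701  0.0745 0.2771]
side 98 [-0.009   0.009  -0.0292] [ 0.0012  0.0475 -0.0039]
  foremost [-0.0021  0.0475 -0.0185]
   0.01 12 x -0.0083..-0.0035 z -0.0266..-0.0067
   0.015 12 x -0.0080..-0.0024 z -0.0273..-0.0059
   0.02 16 x -0.0078..-0.0033 z -0.0292..-0.0043
   0.025 13 x -0.0090..-0.0033 z -0.0278..-0.0039
   0.03 14 x -0.0088..-0.0043 z -0.0279..-0.0043
   0.035 12 x -0.0083..-0.0027 z -0.0257..-0.0047
   0.04 12 x -0.0080..-0.0034 z -0.0256..-0.0088
   0.045 5 x -0.0053..0.0012 z -0.0229..-0.0131
top bass_crown 0.57 [
[... 644 characters left out ...]
   0.04 9 x -0.0066..0.0041 z -0.0316..-0.0177
   0.045 14 x -0.0066..0.0049 z -0.0266..-0.0136
   0.05 4 x -0.0063..0.0019 z -0.0217..-0.0165
wrist bass_crown 0.68 [254. 313.] [0.5391 0.0817 0.2175]
wrist bass_grip 0.6 [251. 239.] [0.4955 0.0818 0.1912]
wrist 412 [-0.0049  0.009  -0.0284] [ 0.0066  0.0465 -0.0238]
  foremost [-0.0033  0.0465 -0.0238]
   0.01 146 x -0.0049..0.0066 z -0.0281..-0.0244
   0.015 160 x -0.0049..0.0066 z -0.0280..-0.0244
   0.02 19 x -0.0049..0.0066 z -0.0277..-0.0254
   0.04 36 x -0.0045..0.0062 z -0.0284..-0.0257
   0.045 18 x -0.0045..0.0062 z -0.0257..-0.0238
crown est [0.5499 0.0801 0.213 ] focus [0.5692 0.0794 0.2123] ang 0.003 shift tool cm [0.01 1.57 1.12]
```

View pics/p1.png

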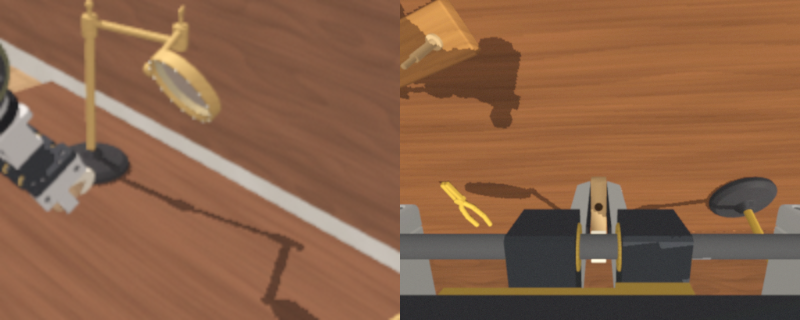

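The head is held level between the pads (left view near 88,180; right view 598,220), with the felt free and the lens clear. Now the last shift to the focus, then a check.

```bash
python3 -m inch '[0,0.4,0.3,0,0,0,0,0,0.4,0.3,0,0,0,0,0,0.4,0.3,0,0,0,0,0,0.37,0.3,0,0,0,0,0,0,0,0,0,0,0,0,0,0,0,0,0,0,0,0,0,0,0,0,0,0,0,0,0,0,0,0]'
python3 chk.py p2 | grep -v '^   '
python3 - <<'E'
import cv2,numpy as np
a=cv2.imread('pics/p2side.png')[90:250,200:400]; b=cv2.imread('pics/p2top.png')[100:260,180:380]
cv2.imwrite('pics/p2.png',np.hstack([cv2.resize(a,(400,320)),cv2.resize(b,(400,320))]))
E
```

```text
time_s: 10.05
ee_pos: [0.5342, 0.0812, 0.1697]
eef_rot: [2.556, -0.0, 1.528]
force: [-0.1, 0.1, -0.7]
grip_width: 0.0114
T [[0.0427, 0.8324, 0.5526, 0.5342], [0.9991, -0.0356, -0.0236, 0.0812], [0.0, 0.5531, -0.8331, 0.1697], [0.0, 0.0, 0.0, 1.0]] [ 0.13  0.05  2.02 -0.2   0.5  -1.25] 0.011419510159045958
side bass_crown 0.81 [193. 287.] [0.3253 0.0048 0.0102]
side bass_crown 0.78 [218. 328.] [ 0.3064 -0.1285 -0.    ]
side bass_grip 0.82 [209. 282.] [ 0.3675 -0.0037  0.008 ]
side bass_grip 0.65 [220. 308.] [ 0.3397 -0.0921  0.008 ]
side lens_centre 0.93 [294. 134.] [0.6933 0.0594 0.2919]
side 89 [-0.009   0.009  -0.0282] [-0.0017  0.046  -0.002 ]
  foremost [-0.0065  0.046  -0.0158]
top bass_crown 0.66 [266. 274.] [ 0.3244  0.008  -0.0041]
top bass_crown 0.65 [243. 191.] [0.5649 0.0798 0.2131]
top bass_grip 0.61 [265. 256.] [0.3906 0.0225 0.3861]
top bass_grip 0.53 [242. 204.] [0.5316 0.0833 0.1995]
top lens_centre 0.57 [244. 138.] [0.6955 0.0744 0.2948]
top 85 [-0.011   0.0091 -0.0425] [ 0.0113  0.0511 -0.003 ]
  foremost [ 0.0027  0.0511 -0.0157]
wrist bass_crown 0.61 [252. 311.] [0.4545 0.0849 0.2528]
wrist bass_grip 0.7 [249. 242.] [0.5159 0.0798 0.1909]
wrist 435 [-0.0053  0.009  -0.0287] [ 0.0062  0.0472 -0.0239]
  foremost [-0.0011  0.0472 -0.0239]
crown est [0.569  0.0797 0.2113] focus [0.5692 0.0794 0.2123] ang 0.002 shift tool cm [-0.04  0.08 -0.06]
```

View pics/p2.png

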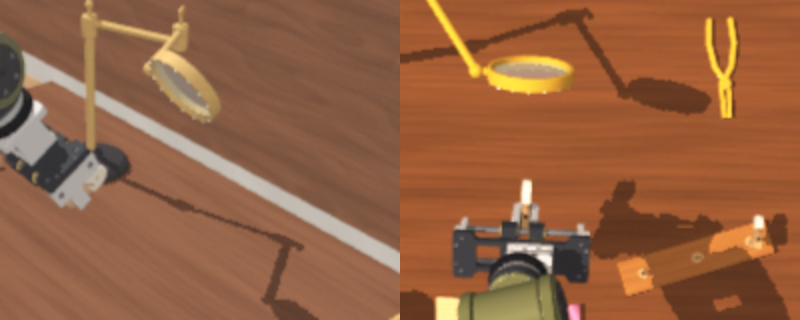

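The head is held, and in the top view the crown (527,183) lines up with the lens (530,73). The treble head, pliers and magnifier have not moved. Handing in.

```bash
python3 -c "
from station import ctrl
print(ctrl.get_obs()['joint_vel'].round(4)); print(ctrl.hand_in())"
```

```text
[-0.0003 -0.0015  0.0003  0.001   0.0015 -0.0005]
the job is handed in; nothing more can be done
None
```

I gripped the larger head on the left pin by its bare cheeks at 15 N (opening 11.4 mm), lifted it straight off and tilted it up. I handed it in at about 10 s with the crown at the magnifier's point of sharp view; no verdict was reported.

- **Position:** the crown is estimated about 1 mm from the focus, and the long axis within about 0.01 rad of the lens axis. Both figures use my own fit of the lens, which is good to about 5 mm and a few degrees.
- **Steadiness:** the arm was at rest, with joint speeds under 0.002 rad/s.
- **Surroundings:** the magnifier, smaller hammer and pliers looked unmoved in the last pictures. I did not check the mug and offcut separately; the arm never went near them after the start.
- **Disagreements:**
  - One detector reading of the lens centre from the side camera was about 15 mm off my fit. I kept the fit because the glass planes from both cameras agreed.
  - The last wrist-camera crown reading landed on the gripper, so I ignored it.
  - The head's droop was unclear (0 to 0.05 rad). I set the tilt for the upper end.

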